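# Pull the strainer out of a filter housing with a hook

## Robot

A 6-joint arm with a two-finger parallel gripper is mounted at the origin on the work surface. World frame = base frame: x ahead of the robot, y to its left, z up, the work surface at z = 0. Lengths are in m, angles in rad, forces in N, time in s.
With the tool pointing down it reaches from about 0.375 to 0.925 m from the base axis. Payload 5.7 kg.
Tool frame: the origin (TCP) lies midway between the tips of the shut fingers; the grasp point (between the pads) lies 19 mm behind it; z points along the fingers, x is the direction in which the jaws open and shut, and the axes are right-handed (so a half turn about z gives the same grasp; the last joint's range is limited). The gripper opens to 88 mm and grips with 3 to 60 N. Pads are 20 mm wide; open, the fingers measure 115 mm over their backs; the gripper's body (75 mm by 178 mm) begins 61 mm behind the grasp point.
Start: joints at [1.087, 0.359, 1.51, -0, 1.272, -0.115], TCP at [0.216, 0.56, 0.2] pointing down, gripper open.
Joint ranges: [-2.97, 2.97], [-1.01, 2.36], [0.21, 2.38], [-0.96, 4.11], [0.2, 2.71], [-2.98, 2.98]. Speed limits (rad/s): [2.39, 2.39, 3.14, 3.14, 3.14, 3.14].

## Interface

Orientations are given as a unit quaternion [x, y, z, w].
In Python, from bench import move_ptp, servo_line, goto_joints, move_gripper, sleep, inverse_kinematics, capture, PlanningError, close_job, spot_in, silhouettes, current_clock, current_joint_pos, current_qvel, current_joint_torque, current_position, current_orientation, current_force, current_torque, current_finger_gap gives the robot as it stands. Calls block until the motion is done:
- move_ptp(position, orientation): joint-space move of the TCP to a pose.
- servo_line(position, orientation=None, rate=0.15, contact_N=None): straight line of the TCP; orientation=None keeps the orientation; rate is the mean speed in m/s. With contact_N (N) it stops when the force on the tool has changed by that much, and returns True; else False.
- goto_joints(angles): joint-space move.
- move_gripper(opening): finger opening in m; the grip force is fixed at half the most; returns when the fingers have stopped.
- sleep(seconds).
- inverse_kinematics(position, orientation): joint angles nearest the present ones, or None.
- capture(name): name is "side" or "top"; returns a dict with "image" (400x640x3 uint8, blue, green, red), "range_z" (400x640 float32, m along the optical axis (not along the pixel's ray), 0 where there is no reading), "intrinsics" (3x3 intrinsics, pixels), "k1" (the pictures are not rectified: a ray, as slopes to the right and down, at radius r is drawn at 1 + k1 r^2 times it, then the intrinsics apply), "R" (3x3) and "t" (3): a world point X has camera coordinates R X + t. Camera axes: x right, y down, z forward; pixel columns grow to the right and rows downward; lengths in m; the calibration is good to about 2 mm. A picture is of the moment at which its call begins.
A pose or a line that the arm cannot do raises PlanningError and nothing moves.
- close_job(): hands the job in, once; it reports no verdict.
Trained networks look in the newest picture that a camera, given by its name, has taken for a name from the list of things; names that differ only in an ending like _2 or _b are one class to them, and where a whole thing is asked for, a point or a joint stands for the part that bears it (a point fixed in the world has none). Each returns a list of dicts, best first, with "conf" (0 to 1); they miss things now and then, are a little off and sometimes report something else, mostly with a low value. They report only what shows in the picture. A call takes as long as a camera call.
- spot_in(camera, query): "xy" ([column, row] in pixels, amid what is visible of it).
- silhouettes(camera, query): "region" (400x640 bool, what is visible of it) and "xy" ([column, row] in pixels, amid what is visible of it).
Readings, each from a call of its own:
- current_clock(): time.
- current_joint_pos(): joint angles.
- current_qvel(): joint speeds.
- current_joint_torque(): joint torques, N m.
- current_position(): TCP position.
- current_orientation(): TCP orientation.
- current_force(): force on the tool from outside, world axes, zero at the start.
- current_torque(): the same for the moment, N m.
- current_finger_gap(): finger opening in m.
Only numpy, scipy, OpenCV 4.12 (cv2) and the standard library are available. Lean on these libraries where they do the work, as an engineer would, in place of code of your own. Each camera call takes 0.05 s, during which the arm holds its last target.

## Task

Take the hook puller from its stand, catch the wire bail of the strainer at the bottom of the filter housing's bore and draw the strainer out with it: gently, because the two retaining fingers give way only slowly and the pull on the bail must stay under 20 N. Stand the strainer upright on the floor of the shallow yellow tray without dropping it, touching it with the hook only, then put the hook puller back into its stand. Leave the other things on the counter where they are.

Things in the scene. Friction and masses are not known exactly. Their poses are not given: they have to be found in the camera images.
- housing: Fixed round aluminium filter housing, 77 diameter, 120 high, on a foot plate 100 x 100. Origin at the centre of its underside, z up. A round side port, 28 diameter, sticks out to -x at z = 55 and ends 58 from the axis.
- bore_mouth (a point): Centre of the bore's open mouth on top of the housing. The vertical blind bore is 47 in diameter and 105 deep (floor at z = 15 in the housing frame).
- retainers (a point): Bore axis midway between two steel retaining fingers, 8 wide, at the wall at housing +y and -y, tips 19 from the axis. They lie over the strainer's rim, up to 3 above this point, and swing up and clear over 6 mm of pull but are strongly damped: 2 to 3 N per mm/s, so 2 to 3 s at 10 N beyond the weight. Then the strainer slides freely.
- strainer: Loose strainer standing on the bore floor: steel cylinder 44 diameter, 26 high, black top, 0.19 to 0.31 kg. Origin at the centre of its underside, z up; its x axis within 0.15 rad of the housing's. It carries a wire bail (see bail_hinge).
- bail_hinge (a point): Middle of the bail's hinge line (along strainer y), 29 over the strainer's underside. Bail: square U of 4 wire, legs at y = +-13, straight crossbar 24 from the hinge line (to wire centre). It leans to strainer +x (away from the side port) by 0.1 to 0.45 rad, angle not measured; friction holds it (2 N at the crossbar moves it), stops at 0.5 rad either way.
- hook: Loose hook puller, 0.14 to 0.24 kg, upright in its stand. Origin at the centre of the underside of its flange (56 x 40 x 4 in x, y, z). Below it a flat steel shank 5 (x) x 10 (y) on the z axis down to z = -100, with a foot to +x at the bottom (see hook_seat).
- hook_grip (a point): Middle of the gripping part of the hook's black handle block, 29 over the flange's underside. The block is 36 (x) x 22 (y), from 4 to 50 over the flange's underside; grip it across y.
- hook_seat (a point): Middle of the hook's seat, on top of the foot: 6.5 to hook +x of the shank's axis, 96 below the flange's underside. Foot 4 thick below this point, 10 wide (y), reaching 13.5 from the shank's axis and ending in an upturned tip 3 thick, 6 high. The seat is 8 long between shank and tip.
- stand: Fixed stand of the hook puller: grey rectangular tube on a foot plate 100 x 90. Origin at the centre of its underside, z up. Socket 40 (x) x 24 (y) inside, 52 x 36 outside, open at the top, rim at z = 115. The hook's shank and foot hang in the socket and its flange lies on the rim: the hook's origin is at z = 115 in the stand's frame, its axes along the stand's.
- tray: Fixed shallow yellow open tray, 120 x 120, 22 high, walls and floor 4 thick. Origin at the centre of its underside; empty.
- screwdriver: Bystander, not to be disturbed: screwdriver with a black handle, 170 long, lying on the counter beyond the work; origin on the counter under it.
- bearing: Bystander, not to be disturbed: bearing ring lying flat, 42 outside diameter, 12 high, near the work; origin at the centre of its underside.
- collar: Bystander, not to be disturbed: brass collar lying flat, 38 outside diameter, 20 high, near the work; origin at the centre of its underside.
- carton: Bystander, not to be disturbed: cardboard carton 90 x 120 x 60; origin at the centre of its underside.
- jar: Bystander, not to be disturbed: clear jar with a steel cap, 64 diameter, 80 high; origin at the centre of its underside.
- coupling: Bystander, not to be disturbed: dark steel coupling, 48 diameter, 40 high, near the robot; origin at the centre of its underside.
- wrench: Bystander, not to be disturbed: wrench lying flat, 160 long, near the robot; origin on the counter under it.

How it is judged:
By the outcome, as a careful person would: the job done as asked, in the order asked, and still so for the second after the job is handed in, with the robot touching nothing.
It also fails if it takes over 72 s, if anything falls off the work surface, if the arm or the gripper's body presses on something with over 40 N, if the wrist force passes 120 N, or if a joint passes its speed limit or range.

## Working session

There is one attempt and no reset: what is moved stays moved. The work goes in short steps, each a Python script; the robot and the scene stay as the last script left them, time stands still between calls to the robot, and variables do not carry over. Pictures are saved under pics/ and viewed, and the job is handed in when it is done.

```bash
ls; mkdir -p pics; python3 - <<'E'
from bench import *
import cv2
for n in ("side","top"):
    c=capture(n); cv2.imwrite(f"pics/{n}0.png",c["image"]); print(n,c["intrinsics"],c["k1"],c["R"],c["t"],(c["range_z"]>0).mean())
print(current_clock(),current_orientation(),current_position())
E
```

```text
pics
side [[502.20657861   0.         316.46644825]
 [  0.         502.20657861 200.94690569]
 [  0.           0.           1.        ]] -0.004374017794797146 [[ 0.99805005 -0.06221867 -0.00499443]
 [-0.04398571 -0.64428572 -0.76351894]
 [ 0.04428729  0.7622498  -0.64576612]] [-0.54802441  0.0980853   1.13307532] 0.99578515625
top [[472.10864405   0.         310.30711972]
 [  0.         472.10864405 206.06596273]
 [  0.           0.           1.        ]] -0.11621770431793102 [[-0.00654332 -0.99985319  0.01583642]
 [-0.99805838  0.00554897 -0.06203779]
 [ 0.06194081 -0.01621161 -0.99794815]] [-0.01039733  0.55588382  1.25106036] 0.99586328125
0.1 [ 8.24764160e-01  5.65476279e-01 -7.15476244e-04  3.82046914e-04] [0.21598939 0.55907203 0.19922537]
```

View pics/side0.png

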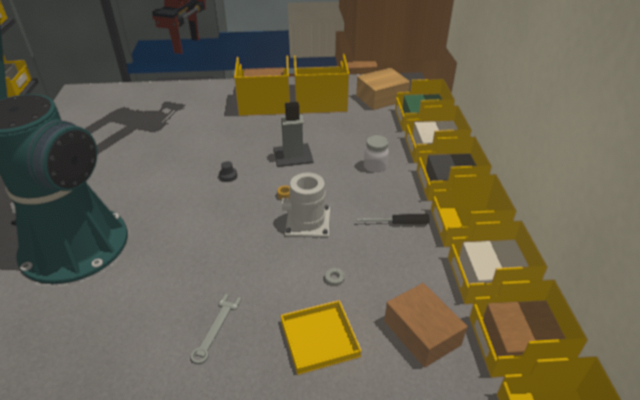

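View pics/top0.png

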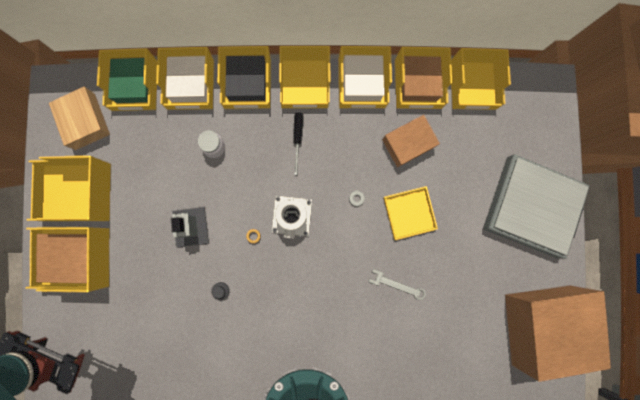

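```bash
cat > h.py <<'E'
from bench import *
import numpy as np, cv2
def rays(c,px):
    d=np.array([c["k1"],0,0,0,0.])
    return cv2.undistortPoints(np.asarray(px,float).reshape(-1,1,2),c["intrinsics"],d,None,None).reshape(-1,2)
def cloud(c):
    v,u=np.mgrid[0:400,0:640]
    r=rays(c,np.stack([u.ravel(),v.ravel()],1))
    z=c["range_z"].ravel()
    P=np.c_[r*z[:,None],z]
    W=(P-c["t"])@c["R"]
    W[z==0]=np.nan
    return W.reshape(400,640,3)
def onplane(c,px,z):
    r=rays(c,px); d=np.c_[r,np.ones(len(r))]@c["R"]; o=-c["R"].T@c["t"]
    return o+d*((z-o[2])/d[:,2])[:,None]
def proj(c,X):
    X=np.asarray(X,float).reshape(-1,3)
    return cv2.projectPoints(X,cv2.Rodrigues(c["R"])[0],c["t"],c["intrinsics"],np.array([c["k1"],0,0,0,0.]))[0].reshape(-1,2)
def crop(c,cx,cy,w,h,s,name,pts=None):
    im=c["image"][max(0,cy-h):cy+h,max(0,cx-w):cx+w]
    im=cv2.resize(im,None,fx=s,fy=s,interpolation=cv2.INTER_CUBIC)
    if pts is not None:
        for p in pts:
            q=((p-[max(0,cx-w),max(0,cy-h)]+.5)*s).astype(int); cv2.circle(im,tuple(int(a) for a in q),2,(0,0,255),-1)
    cv2.imwrite("pics/"+name,im)
E
python3 - <<'E'
from h import *
import pickle
D={}
for n in ("side","top"):
    c=capture(n); D[n]=c; W=cloud(c)
    for q in ["housing","stand","hook","tray","strainer","bail_hinge","bearing","collar","coupling","jar"]:
        s=silhouettes(n,q); D[n,q]=s
        for r in s[:1]:
            m=r["region"]; P=W[m]; P=P[~np.isnan(P[:,0])]
            print(n,q,round(r["conf"],2),np.round(r["xy"],1),m.sum(),"med",np.round(np.median(P,0),3),"lo",np.round(np.percentile(P,3,0),3),"hi",np.round(np.percentile(P,97,0),3))
        if not s: print(n,q,"none")
pickle.dump(D,open("d0.pkl","wb"))
c=D["top"]; crop(c,292,216,32,32,9,"t_h.png"); crop(c,185,225,40,30,9,"t_s.png")
c=D["side"]; crop(c,305,205,40,45,8,"s_h.png"); crop(c,292,135,40,40,8,"s_s.png")
E
```

```text
side housing 0.58 [306.1 208.4] 2487 med [0.529 0.01  0.066] lo [ 0.482 -0.012  0.006] hi [0.575 0.066 0.121]
side stand 0.88 [294.2 147.5] 1177 med [0.502 0.296 0.025] lo [0.459 0.268 0.004] hi [0.548 0.349 0.109]
side hook 0.65 [293.2 113.6] 339 med [0.506 0.302 0.139] lo [0.484 0.293 0.118] hi [0.528 0.319 0.166]
side tray 0.57 [321.  337.3] 4168 med [ 0.537 -0.285  0.005] lo [ 0.477 -0.35   0.001] hi [ 0.6   -0.222  0.023]
side strainer none
side bail_hinge 0.3 [422.3 323.4] 4231 med [ 0.724 -0.302  0.059] lo [ 0.67  -0.353  0.006] hi [ 0.787 -0.231  0.062]
side bearing 0.51 [332.7 275.8] 277 med [ 0.576 -0.141  0.011] lo [ 0.559 -0.159  0.   ] hi [ 0.596 -0.121  0.015]
side collar 0.68 [281.9 190.6] 180 med [0.474 0.138 0.015] lo [ 0.459  0.122 -0.001] hi [0.489 0.185 0.023]
side coupling 0.87 [223.  171.3] 314 med [0.332 0.22  0.018] lo [0.31  0.207 0.001] hi [0.351 0.269 0.042]
side jar 0.74 [377.5 151.9] 804 med [0.719 0.232 0.053] lo [0.694 0.22  0.002] hi [0.75  0.274 0.082]
top housing 0.63 [294.4 223.2] 1263 med [0.524 0.035 0.062] lo [ 0.478 -0.01   0.004] hi [0.578 0.08
[... 257 characters left out ...]
8 -0.287  0.005] lo [ 0.479 -0.346 -0.   ] hi [ 0.595 -0.224  0.024]
top strainer 0.6 [287.9 217.3] 192 med [0.529 0.035 0.042] lo [0.513 0.019 0.038] hi [0.547 0.053 0.069]
top bail_hinge 0.66 [292.1 217.6] 203 med [0.528 0.035 0.042] lo [0.51  0.017 0.038] hi [0.547 0.053 0.069]
top bearing 0.43 [210.1 144.2] 568 med [0.717 0.245 0.078] lo [0.692 0.221 0.008] hi [0.746 0.274 0.085]
top collar 0.68 [253.2 237.1] 128 med [0.476 0.139 0.019] lo [ 0.46   0.122 -0.001] hi [0.492 0.158 0.025]
top coupling 0.62 [182.6 224.2] 357 med [0.503 0.303 0.136] lo [0.48  0.291 0.116] hi [0.529 0.325 0.168]
top jar 0.66 [210.4 143.2] 555 med [0.717 0.246 0.079] lo [0.692 0.222 0.012] hi [0.748 0.274 0.085]
```

View pics/t_h.png

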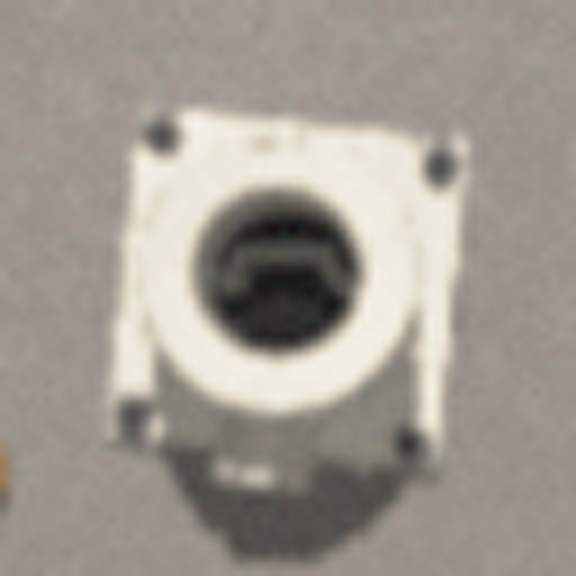

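View pics/t_s.png

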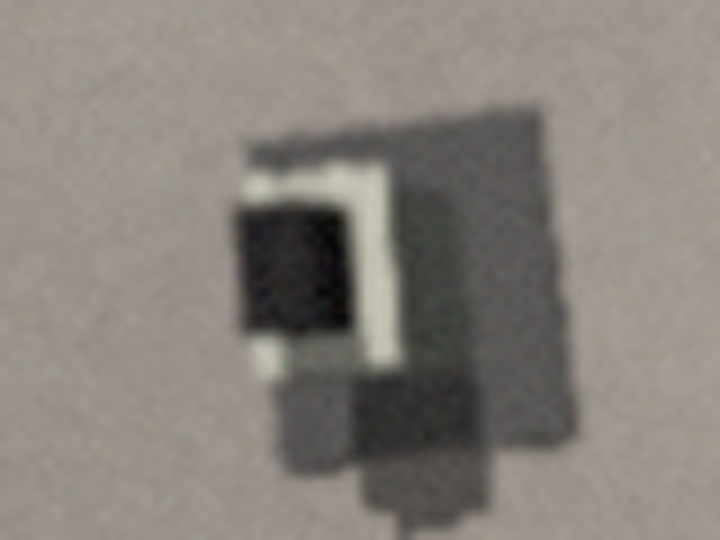

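View pics/s_h.png

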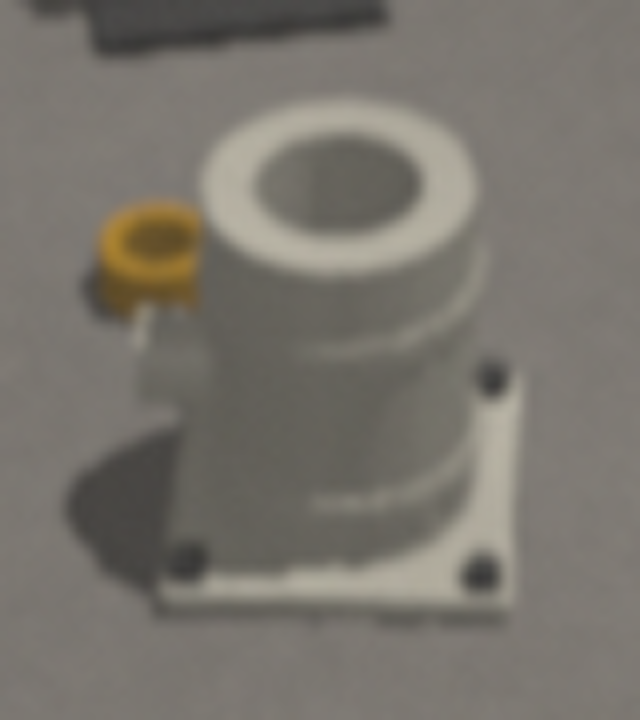

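View pics/s_s.png

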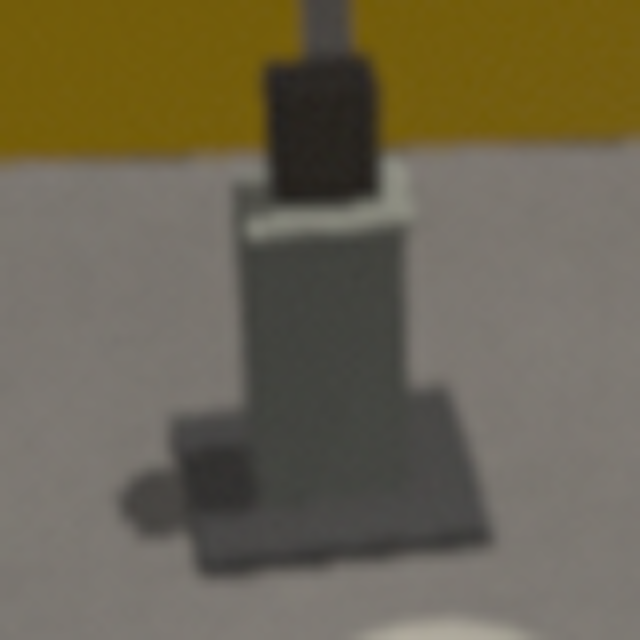

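```bash
python3 - <<'E'
from h import *
import pickle
D=pickle.load(open("d0.pkl","rb"))
def rect(P,n):
    r=cv2.minAreaRect((P[:,:2]*1000).astype(np.float32)); print(n,len(P),np.round(r[0],1),np.round(r[1],1),round(r[2],2))
def sel(W,x,y,z): 
    m=(abs(W[...,0]-x[0])<x[1])&(abs(W[...,1]-y[0])<y[1])&(W[...,2]>z[0])&(W[...,2]<z[1]); return W[m]
from scipy.optimize import least_squares
for n in ("top","side"):
    c=D[n]; W=cloud(c)
    P=sel(W,(.45,.02),(-.05,.03),(-.02,.02)); print(n,"ground",np.round(np.median(P[:,2]),4),P[:,2].std())
    P=sel(W,(.528,.06),(.035,.06),(.113,.13)); print("top z",np.median(P[:,2])); 
    # ring: trimmed circle, via convex hull of top
    def cost(p):
        r=np.hypot(P[:,0]-p[0],P[:,1]-p[1]); return np.maximum(r-.0385,0)+np.maximum(.0235-r,0)
    f=least_squares(cost,[.528,.035],x_scale=1e-3,diff_step=1e-4); print("housing axis",f.x*1000,P[:,:2].mean(0)*1000,len(P))
    P=sel(W,(.528,.08),(.035,.08),(.0045,.0135)); rect(P,"plate housing z%.4f"%np.median(P[:,2]))
    P=sel(W,(.505,.08),(.305,.08),(.004,.0135)); rect(P,"plate stand z%.4f"%np.median(P[:,2]))
    P=sel(W,(.505,.05),(.305,.05),(.105,.125)); rect(P,"rim+flange z%.4f"%np.median(P[:,2]))
    P=sel(W,(.505,.05),(.305,.05),(.155,.18)); rect(P,"block top z%.4f"%np.median(P[:,2]))
    P=sel(W,(.537,.09),(-.286,.09),(.015,.03)); rect(P,"tray rim z%.4f"%np.median(P[:,2]))
    P=sel(W,(.537,.045),(-.286,.045),(-.01,.03)); print("tray floor",np.median(P[:,2]))
c=D["top"];W=cloud(c)
print((W[210:226,282:304,2]*1000).round().astype(int))
E
```

```text
top ground 0.0005 0.0025395681218778263
top z 0.12031575888387636
housing axis [529.60074918  36.83814714] [529.92914723  36.69995943] 478
plate housing z0.0091 509 [527.5  37.2] [154.6 157.3] 89.61
plate stand z0.0076 841 [504.2 304.8] [159.2 157.7] 89.85
rim+flange z0.1195 190 [505.3 309.4] [55.7 41.9] 3.78
block top z0.1652 150 [506.8 310. ] [36.  22.8] 1.44
tray rim z0.0213 292 [ 536.6 -284.4] [117.6 123.2] 13.61
tray floor 0.0042908144632380525
side ground 0.0003 0.0014546452096084758
top z 0.11957670839118072
housing axis [530.94321884  37.23664548] [530.71415819  33.94833934] 496
plate housing z0.0099 494 [535.1  40.8] [120.7 107.3] 83.16
plate stand z0.0082 512 [508.8 307.4] [162.4 139.7] 5.43
rim+flange z0.1184 193 [505.2 309.8] [55.9 42.5] 6.21
block top z0.1638 102 [505.  309.2] [27.9 33.6] 88.34
tray rim z0.0208 764 [ 536.7 -284.3] [120.8 123. ] 13.68
tray floor 0.0041867844182399295
[[                 115                   88                   53
                    27                   42                   39
                    38                   41                  
[... 6834 characters left out ...]
  122
                   121                  122                  121
                   122                  121                  122
                    94]
 [                 119                  123                  121
                   120                  121                  124
                   120                  118                  126
                   119                  119                  120
                   120                  121                  120
                   120                  121                  119
                   122                  120                   92
                    88]]<stdin>:24: RuntimeWarning: invalid value encountered in cast
```

```bash
python3 - <<'E'
from h import *
import pickle
D=pickle.load(open("d0.pkl","rb"))
c=D["top"]
def up(pts,ox,oy,s): return np.array(pts,float)/s-.5+[ox,oy]
def an(P):
    P=P[:,:2]; a=[]
    for i in range(4):
        d=P[(i+1)%4]-P[i]; a.append((np.degrees(np.arctan2(d[1],d[0]))+45)%90-45)
    print(np.round(P.mean(0)*1000,1),np.round(a,2),np.round(np.mean(a),2),[round(1000*np.linalg.norm(P[(i+1)%4]-P[i])) for i in range(4)])
bol=up([(160,132),(440,165),(410,440),(133,415)],260,184,9)
an(onplane(c,bol,.01))
st=up([(248,150),(540,108),(575,440),(290,470)],145,195,9)
an(onplane(c,st,.008))
h=D["top","housing"]
# stand side view corners plate: scaled8 offset (252,95)
s=D["side"]
an(onplane(s,up([(172,415),(447,388),(490,540),(203,572)],252,95,8),.008))
an(onplane(s,up([(187,560),(480,573),(490,377)],265,160,8)[[0,1,2,2]],.01))
g=cv2.cvtColor(c["image"],cv2.COLOR_BGR2GRAY)
print(g[206:220,282:302])
crop(c,292,214,14,14,24,"bail.png")
crop(c,183,223,20,15,24,"hk.png")
E
```

```text
[531.1  37.7] [-7.05 -6.57 -5.49 -5.58] -6.17 [85, 83, 83, 85]
[501.6 311.5] [7.81 6.35 5.83 8.04] 7.01 [90, 100, 87, 97]
[502.2 309.2] [6.02 6.16 6.82 6.48] 6.37 [98, 94, 98, 95]
[551.   39.9] [-7.54 -6.29  0.   38.59] 6.19 [84, 86, 0, 119]
[[231 225 202 171 140 116 110 101  95  97 100 107 124 148 187 221 232 236
  234 236]
 [227 198 158 124 108 100  86  79  73  68  71  75  84  98 132 172 219 235
  236 235]
 [212 160 118 100  91  75  64  47  44  38  41  38  50  61  84 126 186 226
  236 236]
 [177 129 101  90  70  44  37  27  20  29  18  29  28  33  45  83 143 211
  233 236]
 [148 109  94  71  50  43  42  45  42  47  47  47  43  37  44  52 109 177
  226 233]
 [129  99  83  57  67  70  71  70  71  72  73  75  73  71  68  52  76 147
  212 232]
 [116  94  68  61  83  79  79  76  82  80  80  76  79  78  78  56  57 119
  193 229]
 [115  95  71  72  84  69  59  55  49  51  53  52  54  68  80  69  52 102
  181 231]
 [116 100  82  85  79  63  41  32  31  29  29  29  28  50  77  78  72 101
  178 231]
 [117  91  82  88  83  62  31  27  27  27  26  28  31  37  63  78  85 122
  187 234]
 [126  91  67  71  61  49  33  28  33  38  33  31  25  36  41  65  90 148
  214 236]
 [140  91  57  40  39  32  38  38  43  49  43  44  39  38  29  36  80 162
  227 237]
 [171 117  69  37  32  38  45  46  48  50  50  46  49  42  31  46  99 181
  233 237]
 [207 155  99  57  50  44  46  45  46  45  41  49  48  47  47  83 146 216
  235 236]]
```

View pics/bail.png

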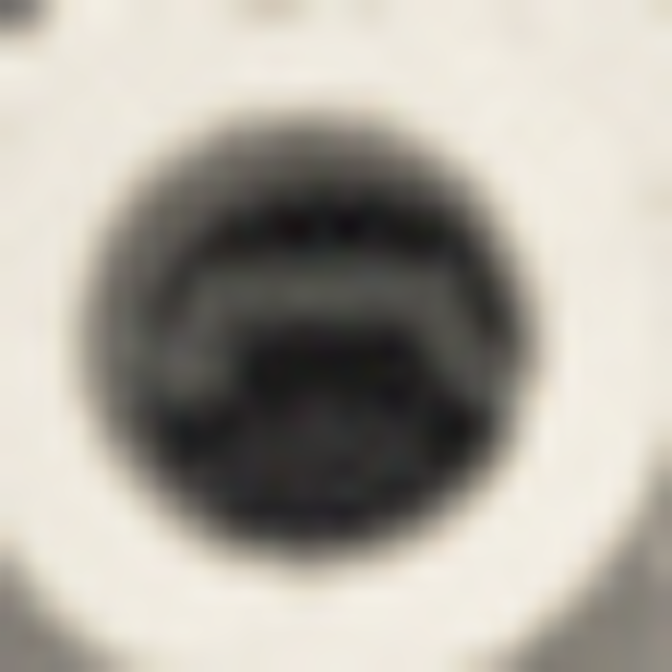

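View pics/hk.png

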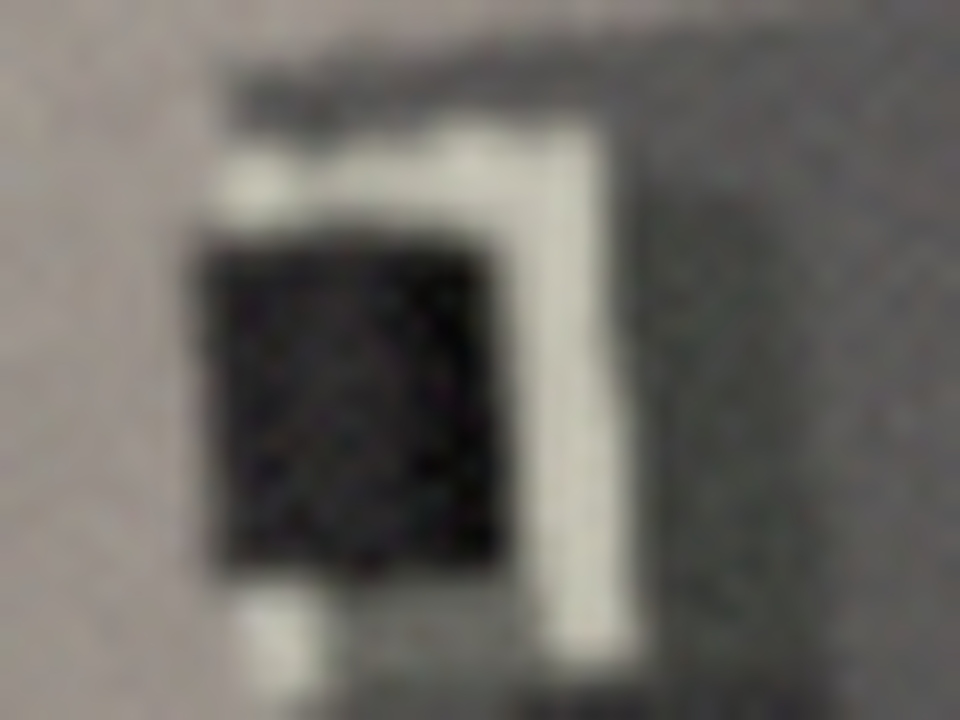

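```bash
python3 - <<'E'
from h import *
import pickle
D=pickle.load(open("d0.pkl","rb"))
c=D["top"]
g=cv2.cvtColor(c["image"],cv2.COLOR_BGR2GRAY).astype(float)
pts=[]
for u in range(287,295):
    col=g[209:215,u]-30; col=np.clip(col,0,None); v=(col*np.arange(209,215)).sum()/col.sum(); pts.append((u,v))
pts=np.array(pts); P=onplane(c,pts,.067)[:,:2]*1000
print(np.round(pts,2).tolist()); print(P.round(1).tolist()); 
k=np.polyfit(P[:,1],P[:,0],1); print("slope dx/dy",k, "mean",P.mean(0))
print("bar mid", onplane(c,[[291,211.8]],.067)*1000, "ends",onplane(c,[[285.9,211.9],[295.6,211.7]],.067)*1000)
# mouth circle from dark hole at z=.12
m=((g<150)).astype(np.uint8)[200:232,276:310]
n,l,s,ce=cv2.connectedComponentsWithStats(m); 
# hole: edge threshold contour
lab=l[216-200,291-276]; cs,_=cv2.findContours((l==lab).astype(np.uint8),cv2.RETR_EXTERNAL,cv2.CHAIN_APPROX_NONE)
q=max(cs,key=len).reshape(-1,2)+[276,200]; W=onplane(c,q,.12)[:,:2]; print("mouth",[(np.array(x)*1000).round(1) for x in cv2.minEnclosingCircle((W).astype(np.float32))])
for n in ("side",):
    s=D[n]; g2=cv2.cvtColor(s["image"],cv2.COLOR_BGR2GRAY)
    # mouth ellipse in side: scaled8 offset(265,160): left 253, right 424, top 130, bottom 236
    print(onplane(s,np.array([[253,186],[424,186],[338,131],[338,237]])/8-.5+[265,160],.12)*1000)
for a in (0,):
    from bench import inverse_kinematics
    import scipy.spatial.transform as T
    for (x,y,z) in [(.505,.31,.125),(.505,.31,.25),(.53,.037,.30),(.53,.037,.16),(.537,-.285,.12),(.537,-.285,.3)]:
        for yaw in (90,-90):
            R=np.array([[1,0,0],[0,-1,0],[0,0,-1.]]); Q=T.Rotation.from_euler('z',yaw,degrees=True)*T.Rotation.from_matrix(R)
            j=inverse_kinematics([x,y,z],Q.as_quat()); print(x,y,z,yaw,None if j is None else np.round(j,2))
f=[current_force() for _ in range(5)]; print(np.round(f,2)); print(current_finger_gap(),current_clock())
E
```

```text
[[287.0, 211.98], [288.0, 211.77], [289.0, 211.68], [290.0, 211.65], [291.0, 211.58], [292.0, 211.59], [293.0, 211.56], [294.0, 211.65]]
[[537.8, 47.2], [538.3, 44.7], [538.5, 42.1], [538.6, 39.5], [538.8, 36.9], [538.7, 34.3], [538.8, 31.8], [538.5, 29.2]]
slope dx/dy [-3.81872543e-02  5.39963272e+02] mean [538.50402874  38.21284225]
bar mid [[538.1936295   36.92527382  67.        ]] ends [[538.00942351  50.07300592  67.        ]
 [538.38477176  25.06577891  67.        ]]
mouth [array([530.4,  37.3]), np.float64(22.8)]
[[507.1270301   37.65227912 120.        ]
 [554.12287756  34.42197749 120.        ]
 [531.67522966  60.95285926 120.        ]
 [529.42945687  13.69234069 120.        ]]
0.505 0.31 0.125 90 [ 0.43  0.42  1.61 -0.    1.11 -1.14]
0.505 0.31 0.125 -90 [ 0.43  0.42  1.61 -0.    1.11  2.  ]
0.505 0.31 0.25 90 [ 0.43  0.31  1.46 -0.    1.37 -1.14]
0.505 0.31 0.25 -90 [ 0.43  0.31  1.46 -0.    1.37  2.  ]
0.53 0.037 0.3 90 [-0.06  0.18  1.51 -0.    1.45 -1.63]
0.53 0.037 0.3 -90 [-0.06  0.18  1.51 -0.    1.45  1.51]
0.53 0.037 0.16 90 [-0.06  0.3   1.71 -0.    1.13 -1.63]
0.53 0.037 0.16 -90 [-0.06  0.3   1.71 -0.    1.13  1.51]
0.537 -0.285 0.12 90 [-0.6   0.45  1.58 -0.    1.11 -2.17]
0.537 -0.285 0.12 -90 [-0.6   0.45  1.58 -0.    1.11  0.97]
0.537 -0.285 0.3 90 [-0.6   0.3   1.35 -0.    1.49 -2.17]
0.537 -0.285 0.3 -90 [-0.6   0.3   1.35 -0.    1.49  0.97]
[[-0.74 -0.22 -1.01]
 [-0.74 -0.22 -1.01]
 [-0.74 -0.22 -1.01]
 [-0.74 -0.22 -1.01]
 [-0.74 -0.22 -1.01]]
0.08788811209483988 1.2
```

```bash
cat >> h.py <<'E'
from scipy.spatial.transform import Rotation as Ro
B=Ro.from_matrix(np.diag([1,-1,-1.]))
def hp(x,y,zf,yaw):  # mm, deg -> tcp pose for hook origin
    return [x/1000,y/1000,(zf+10)/1000],(Ro.from_euler('z',90+yaw,degrees=True)*B).as_quat()
def where():
    p=np.array(current_position())*1000; R=Ro.from_quat(current_orientation()).as_matrix()
    return p.round(1), round(float(np.degrees(np.arctan2(R[1,0],R[0,0])))-90,2)
E
python3 - <<'E'
from h import *
X,Y,A=505.5,309.6,6.3
move_ptp(*hp(X,Y,225,A)); print(current_clock(),where())
servo_line(*hp(X,Y,115,A),rate=.12); print(current_clock(),where(),np.round(current_force(),2))
move_gripper(0.0); print(current_clock(),current_finger_gap(),where(),np.round(current_force(),2),np.round(current_torque(),3))
c=capture("side"); crop(c,292,115,50,50,7,"g1.png")
E
```

```text
2.6333 (array([504.9, 310.2, 234.9]), 6.31)
3.7 (array([506.1, 310. , 125.7]), 6.31) [1.06 0.8  0.65]
4.725 0.021779444741721412 (array([505.5, 309.6, 125. ]), 6.3) [ 0.01  1.03 -0.83] [ 0.118  0.054 -0.009]
```

View pics/g1.png

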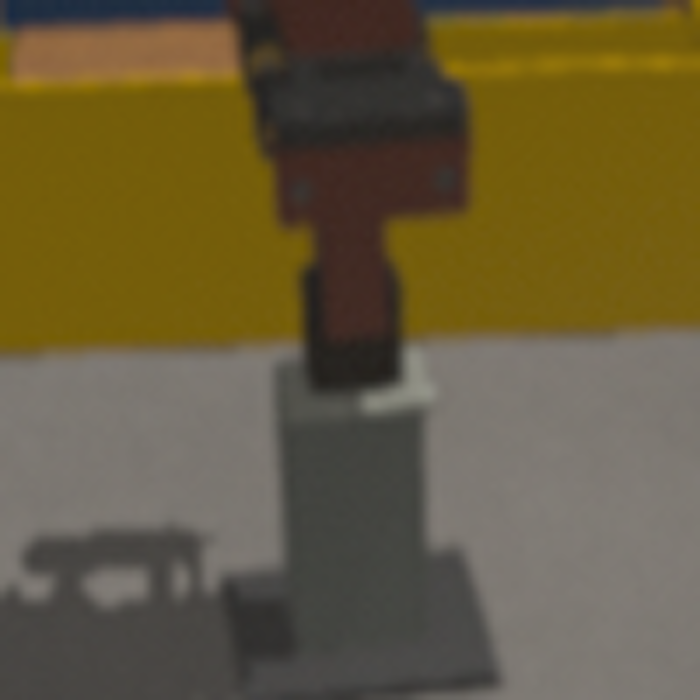

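The gripper holds the block (gap 21.8 mm; fingers at about (350,300) in the crop, flange on the rim). Next I lift it, carry it over the bore and measure the hook there.

```bash
python3 - <<'E'
from h import *
servo_line(*hp(505.5,309.6,240,6.3),rate=.12); print(current_clock(),np.round(current_force(),2))
move_ptp(*hp(518,37.2,240,-3)); sleep(.3); print(current_clock(),where(),np.round(current_force(),2))
c=capture("side"); crop(c,300,165,50,50,8,"ov.png")
W=cloud(c)
m=(abs(W[...,0]-.518)<.05)&(abs(W[...,1]-.037)<.03)&(W[...,2]>.128)&(W[...,2]<.237)
P=W[m]*1000
for lo,hi in [(134,139),(139,146),(150,165),(165,180),(180,195),(195,210),(210,225),(228,238)]:
    q=P[(P[:,2]>=lo)&(P[:,2]<hi)]
    if len(q): print(lo,hi,len(q),"x",q[:,0].min().round(1),q[:,0].max().round(1),np.median(q[:,0]).round(1),"y",np.median(q[:,1]).round(1))
print("zmin",P[:,2].min())
E
```

```text
5.9667 [-0.68 -0.03 -2.05]
7.325 (array([518.1,  38.1, 249.9]), -2.91) [-0.37 -1.48 -2.14]
139 146 20 x 516.2 527.4 522.7 y 36.9
150 165 13 x 516.5 529.6 518.6 y 36.4
165 180 12 x 516.8 519.3 518.1 y 36.3
180 195 16 x 515.1 519.6 517.4 y 36.1
195 210 17 x 515.5 520.0 517.8 y 35.8
210 225 18 x 515.9 520.5 518.2 y 35.9
228 238 3 x 516.3 518.4 516.4 y 34.5
zmin 141.1293936272646
```

View pics/ov.png

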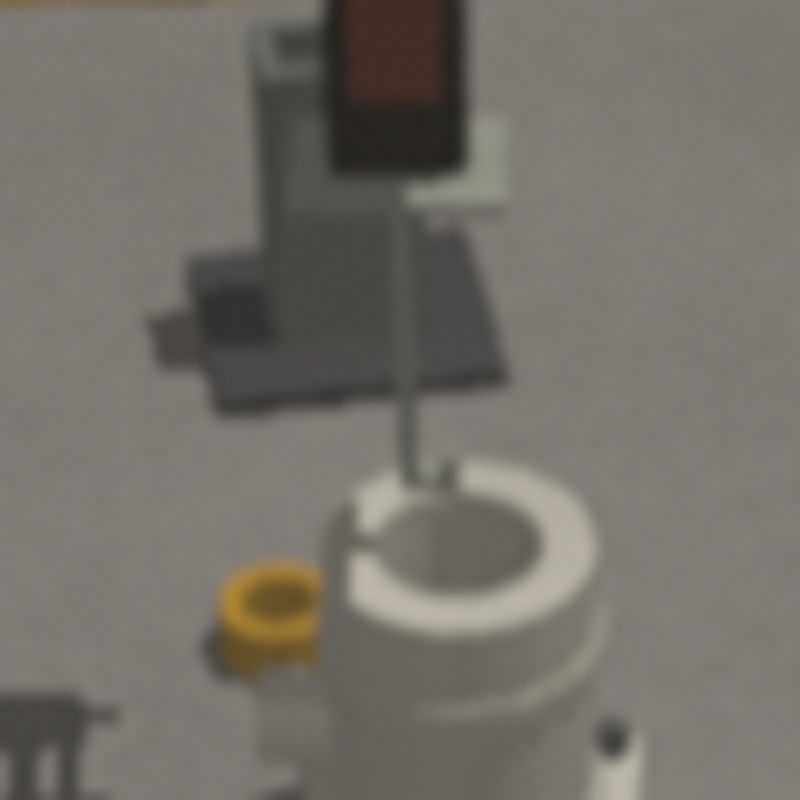

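```bash
python3 - <<'E'
from h import *
Y=37.2
r=servo_line(*hp(518,Y,150,-3),rate=.08,contact_N=5); sleep(.2); print(r,current_clock(),where(),np.round(current_force(),2))
if not r:
    f0=np.array(current_force())
    for x in (522,526,529,530.5,532):
        r=servo_line(*hp(x,Y,150,-3),rate=.015,contact_N=3); print(x,r,where(),np.round(np.array(current_force())-f0,2),current_clock())
        if r: break
E
```

```text
False 8.85 (array([518.3,  37.2, 160.4]), -3.0) [-0.29  0.36 -1.94]
522 False (array([522.1,  37.2, 160. ]), -3.0) [ 0.29 -1.19  0.76] 9.2667
526 False (array([526.1,  37.2, 160. ]), -3.0) [-0.45 -0.67  0.18] 9.6833
529 False (array([529.1,  37.2, 160. ]), -3.0) [0.37 0.04 0.53] 10.0333
530.5 False (array([530.6,  37.2, 160. ]), -3.0) [-0.   -0.1   0.56] 10.2833
532 False (array([532.1,  37.2, 160. ]), -3.0) [ 0.04  0.45 -0.25] 10.5333
```

```bash
python3 - <<'E'
from h import *
Y=37.2
servo_line(*hp(532,Y,157,-3),rate=.02); sleep(.1); print(current_clock(),where(),np.round(current_force(),2))
r=servo_line(*hp(532,Y,164,-3),rate=.003,contact_N=3); print(r,current_clock(),where(),np.round(current_force(),2))
for i in range(3): sleep(.1); print(np.round(current_force(),2),where()[0])
E
```

```text
11.1333 (array([531.9,  37.2, 167. ]), -3.0) [-0.14 -1.12 -0.94]
True 12.6583 (array([530.8,  37.3, 170.9]), -3.0) [ 1.1  -0.36 -2.3 ]
[ 0.43  0.69 -1.67] [530.5  37.3 170.5]
[ 1.82 -0.46 -1.56] [530.5  37.3 170.4]
[ 1.65  0.53 -1.  ] [530.4  37.3 170.4]
```

```bash
python3 - <<'E'
from h import *
for i in range(6): sleep(.05); print(np.round(current_force(),2),np.round(current_torque(),3),where()[0],np.round(current_joint_pos(),4))
print(inverse_kinematics(*hp(532,37.2,160.5,-3)),current_clock())
E
```

```text
[ 0.78 -0.23 -1.08] [-0.022 -0.319  0.012] [530.4  37.3 170.4] [-0.0598  0.2935  1.6911 -0.      1.1606 -1.5782]
[ 0.82  0.23 -0.65] [ 0.024 -0.329  0.03 ] [530.4  37.3 170.4] [-0.0597  0.2934  1.6911 -0.      1.1607 -1.5781]
[ 0.73  0.25 -2.14] [-0.009 -0.304  0.009] [530.3  37.3 170.4] [-0.0597  0.2934  1.6911 -0.      1.1607 -1.5782]
[ 1.28  0.2  -0.98] [-0.017 -0.369 -0.015] [530.4  37.3 170.4] [-0.0598  0.2934  1.6911 -0.      1.1607 -1.5782]
[ 0.62  0.84 -1.76] [ 0.08  -0.339  0.029] [530.3  37.3 170.4] [-0.0597  0.2934  1.6912 -0.      1.1607 -1.5782]
[ 0.52  0.42 -0.56] [-0.013 -0.341 -0.027] [530.3  37.3 170.4] [-0.0598  0.2934  1.6911 -0.      1.1608 -1.5782]
[-5.97467733e-02  2.93535270e-01  1.69060720e+00 -4.44089210e-16
  1.15745018e+00 -1.57818322e+00] 13.2583
```

```bash
python3 - <<'E'
from h import *
Y=37.2
f0=np.mean([current_force() for _ in range(3)],0)
for x,z in ((528,160.3),(525,161),(522.3,161.5)):
    r=servo_line(*hp(x,Y,z,-3),rate=.006,contact_N=8)
    print(x,r,where(),np.round(current_force(),2),np.round(current_torque(),3),current_clock())
    if r: break
E
```

```text
528 False (array([528.1,  37.2, 170.4]), -3.0) [ 2.01 -0.29 -0.7 ] [ 0.041 -0.529 -0.   ] 13.7667
525 False (array([525. ,  37.2, 171. ]), -3.0) [ 2.38  0.04 -1.4 ] [ 0.162 -0.659  0.013] 14.4333
522.3 False (array([522.2,  37.2, 171.5]), -3.0) [ 2.78  0.47 -1.06] [ 0.204 -0.642  0.04 ] 15.0417
```

```bash
python3 - <<'E'
from h import *
Y=37.2
servo_line(*hp(523.3,Y,161.5,-3),rate=.006); sleep(.15)
f0=np.mean([current_force() for _ in range(8)],0); print("f0",f0.round(2),current_clock())
for z in (163,164.5,166):
    r=servo_line(*hp(523.8,Y,z,-3),rate=.0015,contact_N=12)
    f=np.mean([current_force() for _ in range(4)],0)-f0
    print(z,r,where()[0],np.round(f,2),np.round(current_torque(),3),round(current_clock(),2))
    if r: break
E
```

```text
f0 [ 1.33 -0.79 -2.27] 15.5083
163 False [523.2  37.2 172.6] [-1.31 -0.39 -2.91] [-0.01  -0.026  0.041] 16.18
164.5 False [523.3  37.2 174.1] [-1.02 -0.33 -9.69] [-0.158  0.137  0.01 ] 16.83
166 False [523.5  37.2 175.9] [ -1.83   0.41 -11.53] [-0.211  0.373  0.013] 17.48
```

```bash
python3 - <<'E'
from h import *
Y=37.2; f0=np.array([1.33,-.79,-2.27])
for z in (168,170,172,174):
    r=servo_line(*hp(523.8,Y,z,-3),rate=.0015,contact_N=7)
    f=np.mean([current_force() for _ in range(2)],0)-f0
    print(z,r,where()[0],np.round(f,2),np.round(current_torque(),3),round(current_clock(),2))
    if r and f[2]<-16: break
E
```

```text
168 False [524.3  37.  178.5] [-3.54 -3.07 -6.04] [-0.732  0.505 -0.017] 18.3
170 False [524.4  37.9 180.5] [-1.82  2.62 -2.83] [0.382 0.13  0.04 ] 19.12
172 False [523.9  37.1 182. ] [-0.95  2.08 -3.31] [ 0.247 -0.004  0.047] 19.93
174 False [523.8  37.2 184.1] [-2.09  1.84 -3.87] [0.083 0.188 0.013] 20.75
```

```bash
python3 - <<'E'
from h import *
Y=37.2; f0=np.array([1.33,-.79,-2.27])
for z,rt in ((190,.015),(292,.03)):
    r=servo_line(*hp(523.8,Y,z,-3),rate=rt,contact_N=9)
    f=np.mean([current_force() for _ in range(4)],0)-f0
    print(z,r,where()[0],np.round(f,2),np.round(current_torque(),3),round(current_clock(),2))
    if r: break
c=capture("side"); crop(c,305,150,50,60,6,"out.png")
W=cloud(c)
E
```

```text
190 False [524.   37.2 200.1] [-2.17  0.41 -1.42] [0.104 0.115 0.021] 21.97
292 False [523.8  37.2 301.9] [-1.59  0.15 -1.93] [0.119 0.039 0.023] 25.52
```

View pics/out.png

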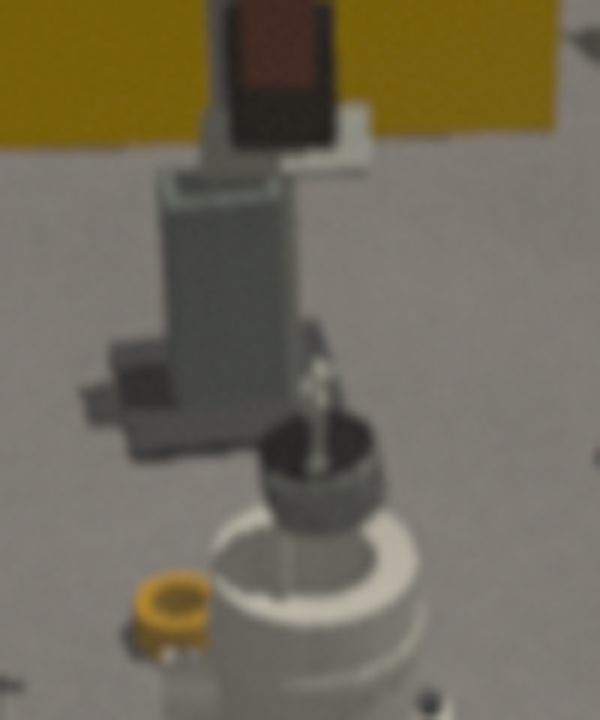

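```bash
python3 - <<'E'
from h import *
servo_line(*hp(529.6,-284.4,292,-3),rate=.09); print(current_clock(),where())
servo_line(*hp(529.6,-284.4,172,-3),rate=.06); sleep(.3); print(current_clock(),where(),np.round(current_force(),2),np.round(current_torque(),3))
c=capture("side"); crop(c,320,290,50,60,6,"tr.png")
E
```

```text
29.2917 (array([ 529.6, -284.2,  302. ]), -2.99)
31.7417 (array([ 529.6, -284.4,  182.1]), -3.0) [ 0.6   0.07 -4.02] [-0.002 -0.021 -0.024]
```

View pics/tr.png

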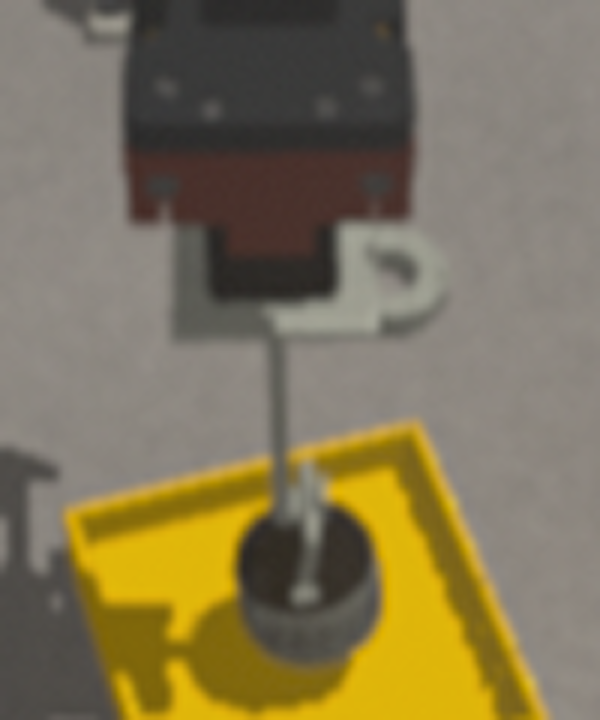

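```bash
python3 - <<'E'
from h import *
x,y=529.6,-284.4
servo_line(*hp(x,y,157,-3),rate=.03)
for z in (154,152,150,148,146):
    servo_line(*hp(x,y,z,-3),rate=.008)
    f=np.mean([current_force() for _ in range(4)],0)
    print(z,where()[0],np.round(f,2),np.round(current_torque(),3),round(current_clock(),2))
servo_line(*hp(x,y,140.5,-3),rate=.02); sleep(.1)
print(np.round(current_force(),2),np.round(current_torque(),3),current_clock())
c=capture("side"); crop(c,320,290,50,60,6,"tr2.png")
E
```

```text
154 [ 529.6 -284.4  164. ] [ 0.41  0.63 -4.57] [-0.     0.047  0.021] 32.97
152 [ 530.2 -284.6  162.4] [ 1.05 -0.39 -1.08] [ 0.061 -0.304 -0.008] 33.37
150 [ 529.7 -284.4  160. ] [ 0.9   0.21 -0.94] [ 0.032 -0.356  0.011] 33.77
148 [ 529.2 -284.2  157.7] [ 0.24  0.14 -2.27] [ 0.037 -0.177  0.059] 34.17
146 [ 529.3 -284.2  155.7] [-0.73 -0.24 -2.71] [ 0.035 -0.059  0.017] 34.57
[ 1.05  0.77 -0.67] [0.024 0.018 0.005] 35.0917
```

View pics/tr2.png

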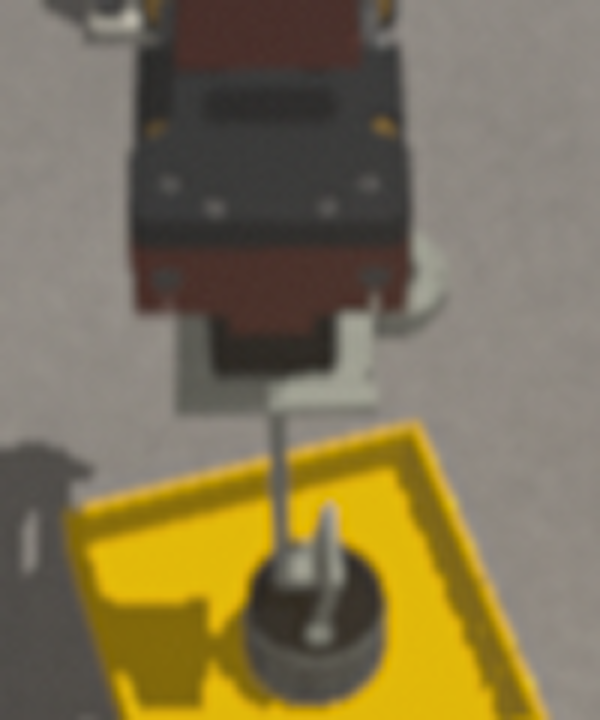

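```bash
python3 - <<'E'
from h import *
y=-284.4
r=servo_line(*hp(511,y,140.5,-3),rate=.03,contact_N=4); print(r,where()[0],np.round(current_force(),2),current_clock())
if not r:
    r=servo_line(*hp(511,y,180,-3),rate=.04,contact_N=4); print(r,where()[0],np.round(current_force(),2),current_clock())
c=capture("side"); crop(c,320,290,50,60,6,"tr3.png")
E
```

```text
False [ 511.1 -284.5  150.6] [-0.56  0.02 -0.91] 35.9083
False [ 510.8 -284.2  189.7] [-0.01 -0.38 -1.92] 37.0417
```

View pics/tr3.png

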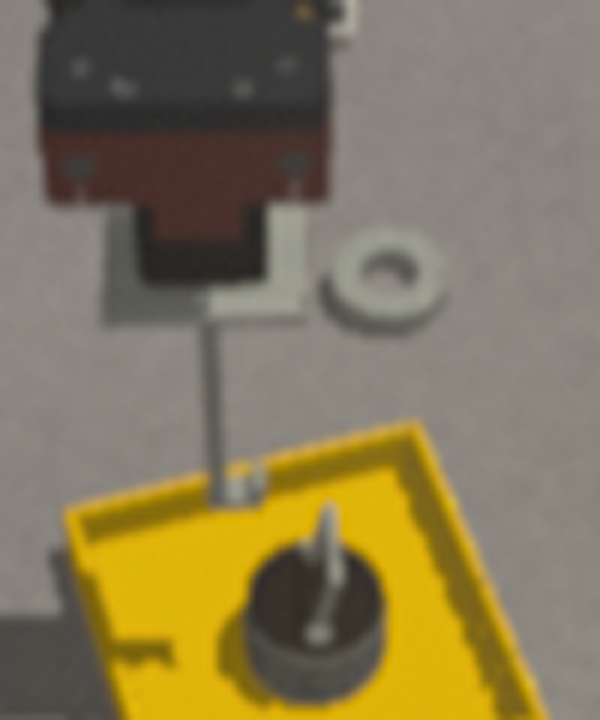

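```bash
python3 - <<'E'
from h import *
servo_line(*hp(511,-284.4,255,-3),rate=.12)
move_ptp(*hp(505.5,309.6,255,6.3)); sleep(.3); print(where(),current_clock(),np.round(current_force(),2))
c=capture("side"); crop(c,292,105,45,55,6,"st.png")
W=cloud(c)
m=(abs(W[...,0]-.5055)<.05)&(abs(W[...,1]-.3096)<.03)&(W[...,2]>.14)&(W[...,2]<.25)
P=W[m]*1000
for lo,hi in [(150,160),(165,180),(180,195),(195,210),(210,225),(225,240)]:
    q=P[(P[:,2]>=lo)&(P[:,2]<hi)]
    if len(q): print(lo,hi,len(q),"x",q[:,0].min().round(1),q[:,0].max().round(1),np.median(q[:,0]).round(1),"y",np.median(q[:,1]).round(1))
E
```

```text
(array([505.8, 309.2, 265. ]), 6.25) 40.3 [ 0.43 -0.38 -1.42]
150 160 15 x 506.1 521.6 511.6 y 306.7
165 180 12 x 506.4 519.3 508.0 y 307.2
180 195 15 x 504.7 510.1 507.3 y 308.6
195 210 12 x 505.1 510.3 507.7 y 306.0
210 225 11 x 505.5 508.5 506.1 y 306.5
225 240 16 x 503.9 509.1 506.5 y 308.0
```

View pics/st.png

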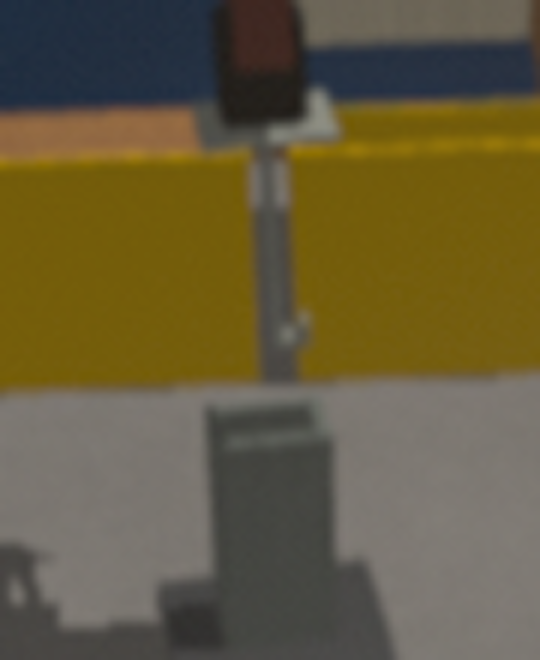

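```bash
python3 - <<'E'
from h import *
X,Y,A=505.5,309.6,6.3
r=servo_line(*hp(X,Y,122,A),rate=.07,contact_N=6); print(r,where(),np.round(current_force(),2),current_clock())
if not r:
    r=servo_line(*hp(X,Y,114.5,A),rate=.012,contact_N=4); sleep(.15); print(r,where(),np.round(current_force(),2),np.round(current_torque(),3),current_clock())
c=capture("side"); crop(c,292,125,45,50,6,"st2.png")
E
```

```text
False (array([505.7, 309.7, 132.4]), 6.3) [ 0.51  0.64 -2.22] 42.4
True (array([505.6, 309.6, 125.2]), 6.3) [0.81 0.04 4.79] [0.085 0.054 0.002] 43.1083
```

View pics/st2.png

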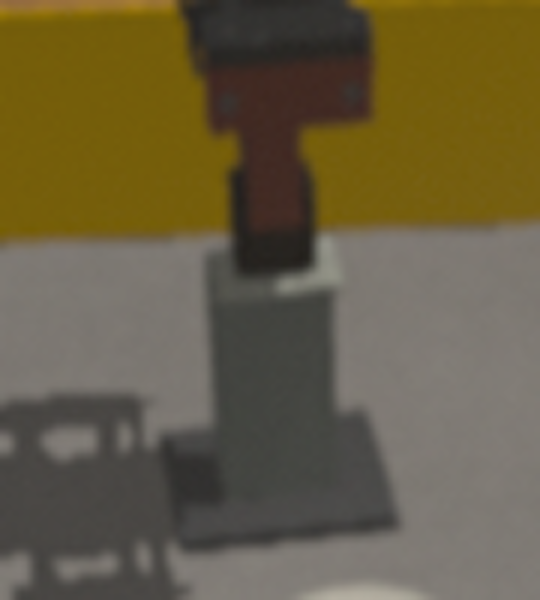

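The flange landed on the rim at TCP z 125.2 mm, the height it was taken from. Next I release the hook, retreat and check everything.

```bash
python3 - <<'E'
from h import *
import pickle
D=pickle.load(open("d0.pkl","rb"))
X,Y,A=505.5,309.6,6.3
move_gripper(.07); print(current_finger_gap(),current_clock())
servo_line(*hp(X,Y,230,A),rate=.1)
move_ptp([.30,.48,.25],hp(0,0,0,6.3)[1]); sleep(.3); print(current_clock(),where())
for n in ("side","top"):
    c=capture(n); cv2.imwrite(f"pics/{n}_end.png",c["image"]); W=cloud(c); W0=cloud(D[n])
    for q in ["hook","strainer"]:
        for r in silhouettes(n,q)[:1]:
            P=W[r["region"]]; P=P[~np.isnan(P[:,0])]; print(n,q,round(r["conf"],2),np.round(np.median(P,0),3),np.round(np.percentile(P,3,0),3),np.round(np.percentile(P,97,0),3))
    for nm,(x,y) in dict(collar=(.476,.139),bearing=(.577,-.14),coupling=(.332,.222),jar=(.718,.246)).items():
        o=[]
        for w in (W0,W):
            m=(abs(w[...,0]-x)<.04)&(abs(w[...,1]-y)<.04)&(w[...,2]>.008); o.append(np.round(w[m].mean(0)*1000,1))
        print(n,nm,*o)
    if n=="side": crop(c,320,320,45,40,8,"e1.png")
E
```

```text
0.06961939618570032 44.0417
46.6917 (array([300.9, 479.5, 249.9]), 6.21)
side hook 0.76 [0.507 0.302 0.136] [0.484 0.292 0.11 ] [0.531 0.33  0.166]
side strainer 0.73 [ 0.542 -0.293  0.03 ] [ 0.523 -0.306  0.005] [ 0.561 -0.266  0.058]
side collar [475.3 138.4  16.4] [475.2 138.3  16.8]
side bearing [ 577.9 -140.5   11.8] [ 577.8 -140.4   12. ]
side coupling [331.4 222.7  25.3] [331.2 222.9  25.3]
side jar [719.9 235.8  54. ] [719.9 235.6  53.5]
top hook 0.61 [0.506 0.303 0.135] [0.482 0.29  0.116] [0.532 0.325 0.169]
top strainer 0.73 [ 0.542 -0.281  0.031] [ 0.524 -0.303  0.013] [ 0.56  -0.263  0.06 ]
top collar [476.5 139.6  19.4] [476.5 139.9  19.6]
top bearing [ 575.7 -139.4   12.3] [ 576.4 -139.8   12.2]
top coupling [331.  227.7  26.8] [331.  227.7  26.5]
top jar [717.7 245.7  67.7] [717.7 245.6  68.3]
```

View pics/side_end.png

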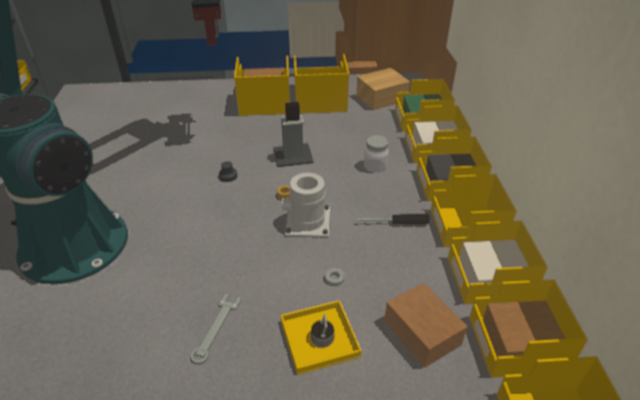

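View pics/top_end.png

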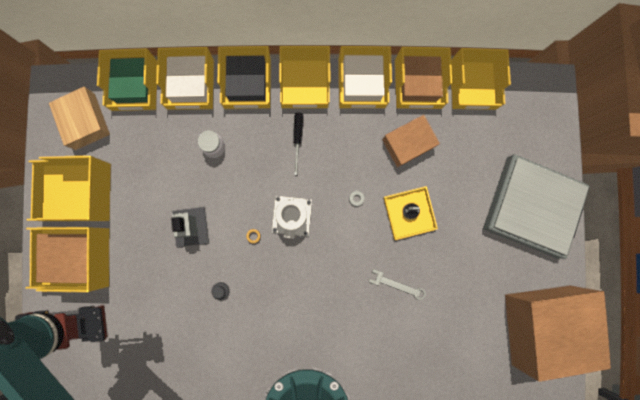

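View pics/e1.png

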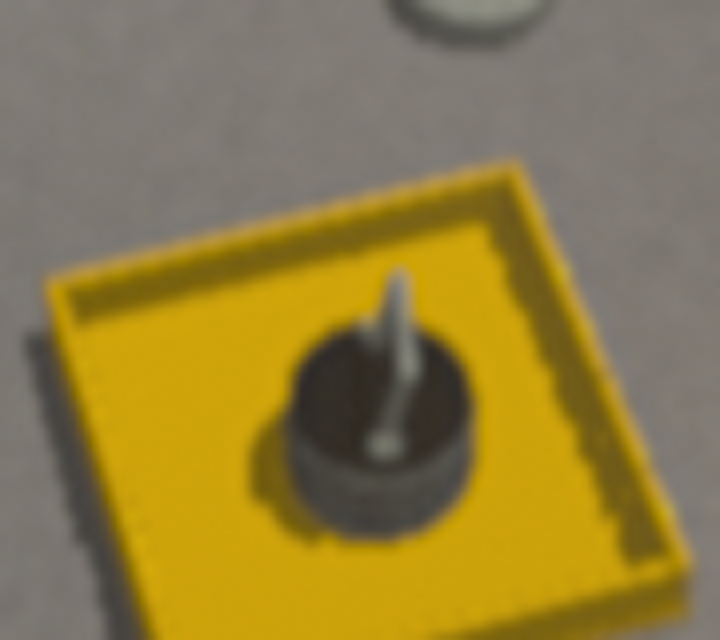

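```bash
python3 -c "
from bench import *
print(current_clock()); print(close_job())"
```

```text
46.9917
the job is handed in; nothing more can be done
None
```

The job is done and handed in at about 47 s of the 72 s allowed. I took the hook puller from its stand, caught the bail and straightened it to roughly upright, then drew the strainer past the retaining fingers. I stood it in the tray with the hook only, then put the hook back in its stand.

**Pull on the bail:** The highest I read was about 12 N while the fingers gave way, against the 20 N limit. I read the force only at the ends of short pull steps, so it could have been a little higher in between. The first steps also ran at about 2.3 mm/s instead of the 1.5 mm/s I asked for.

**Strainer:** It stands upright near the middle of the tray. Its black top is at z ≈ 30–31 mm, which is floor plus strainer height. It moved about 5 mm to +x as it was set down, and its bail now leans slightly to +x.

**Hook:** The flange is seated on the stand's rim. It touched down at the same height it was taken from (TCP 125.2 mm against 125.0 mm).

**Other things:** The collar, bearing, coupling and jar measured the same before and after, within 1 mm. I checked the screwdriver, wrench and carton only by eye in the pictures, and they look unmoved. The arm is clear of everything.

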